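Bring the twist-lock probe of a penetration stand down onto the sample and lock it

TASK

The sample in the tin is to be measured, so set the probe of the small stand to its starting height: turn the grip on top of the probe counter-clockwise to free the telescoping rod, slide the rod down through its sleeve until the ball at its lower end just rests on the sample, without pressing hard into it, and turn the grip back clockwise to lock the rod there. Then let go, with the ball still resting on the sample, the tin where it stood and the things around the stand undisturbed.

Things in the scene. Friction and masses are not known exactly. Their poses are not given: they have to be found in the camera images.
- stand: grey bench stand bolted down: base 160 x 122 x 20 mm, column 75 mm behind the probe axis (+x), bracket with a vertical aluminium sleeve, 25 mm across, z 130 to 200 mm (black nut on top, 30 mm across, to z 201). Top of the column: z 200. Origin on the probe axis at the underside; z up. A steel table on the base, screwed to a different height each time, carries the tin.
- probe: telescoping steel rod, 12 mm thick, 0.2 kg, standing upright through the sleeve; 8 mm ball at its lower end, grip at its upper end. Origin at the lowest point of the ball, z up along the rod, x along the grip bar. It moves only by probe_slide and probe_twist. Its yaw is the stand's yaw minus probe_twist.
- probe_grip (a point): centre of the grip on top of the probe, on its axis, 173 mm above the ball's lowest point: an upright grey bar 42 mm long (along the probe's x), 14 mm thick (y), 28 mm high, white line on top; below it a neck 14 mm thick, 13 mm long, then the 12 mm rod. Nothing else within 60 mm beside it; when the ball reaches the sample, the bar is still 16 mm or more above the black nut.
- probe_tip (a point): lowest point of the ball at the lower end of the probe, on its axis
- probe_slide (a joint): how far the probe has slid down in its sleeve, m: 0 fully up, at most 0.064. Freed, it slides with a steady drag of about 4 N and stays where it is left (it does not fall). Locked, the sleeve clamps it: it resists 20 N and more. Starts between 0 and 0.014.
- probe_twist (a joint): turn of the probe, rad, growing clockwise seen from above: 0 at the stop where it is free, 1.2 at the stop where it is fully locked. The lock begins to clamp at 0.7, is off below 0.5 and firm above 1.05. Turning takes under 0.6 N m. Stays where it is left. Starts locked, 1.06 to 1.18.
- tin: round aluminium sample tin standing loose on the stand's table under the probe, 57 mm across, 35 mm high, open, inside width 51 mm; origin at the centre of its underside. It holds a flat, dark, hard sample; its level differs from tin to tin, 4 to 22 mm below the rim, and is not measured. The ball sinks in less than 1 mm at 10 N.
- crucible: white porcelain crucible beside the stand, 39 mm wide, 30 mm high, loose; origin at its underside
- beaker: small glass beaker beside the stand, 54 mm wide, 66 mm high, loose; origin at its underside
- dish: flat glass dish in front of the stand, 64 mm wide, 13 mm high, loose; origin at its underside
Mind the look-alikes: they are no part of the job. Leave any brown or turquoise look-alike of the tin alone.

How it is judged:
By the outcome, as a careful person would: the job done as asked, in the order asked, and still so for the second after the job is handed in, with the robot touching nothing.
It also fails if it takes over 46 s, if anything falls off the work surface, if the arm or the gripper's body presses on something with over 40 N, if the wrist force passes 120 N, or if a joint passes its speed limit or range.

ROBOT

A 6-joint arm with a two-finger parallel gripper is mounted at the origin on a cart in front of the work surface, level with it; the furniture and walls round the work are solid. World frame = base frame: x ahead of the robot, y to its left, z up, the work surface at z = 0. Lengths are in m, angles in rad, forces in N, time in s.
With the tool pointing down it reaches from about 0.275 to 0.825 m from the base axis. Payload 4.9 kg.
Tool frame: the origin (TCP) lies midway between the tips of the shut fingers; the grasp point (between the pads) lies 19 mm behind it (grip_point_offset is the distance from the TCP to the grasp point, in m); z points along the fingers, y is the line along which they close (so a half turn about z gives the same grasp; the last joint's range is limited). The gripper opens to 85 mm and grips with 20 to 120 N. Pads are 22 mm wide; open, the fingers measure 114 mm over their backs; the gripper's body (76 mm by 85 mm) begins 54 mm behind the grasp point. The pads swing forward as they close: fully open they stand 13 mm farther back than shut.
Start: joints at [1.01, 0.326, -0.193, 1.052, 0, 1.437], TCP at [0.228, 0.501, 0.231] pointing down, gripper open.
Joint ranges: [-2.65, 2.65], [-0.97, 1.79], [-1.3, 1.35], [-1.93, 2.1], [-1.47, 1.37], [-3.14, 3.14]. Speed limits (rad/s): [2.57, 2.57, 3.14, 3.14, 3.14, 3.14].

INTERFACE

Orientations are given as a rotation vector (axis times angle).
In Python, from cell import * gives the robot as it stands. Calls block until the motion is done:
- movep(position, orientation): joint-space move of the TCP to a pose.
- move_l(position, velocity=0.15, rot=None, until_force=None): straight line of the TCP; rot=None keeps the orientation; velocity is the mean speed in m/s. With until_force (N) it stops when the force on the tool has changed by that much, and returns True; else False.
- set_joints(angles): joint-space move.
- let_go() and grab(newtons=None): open the fingers fully, or close them until they stop; newtons is the grip in N (None keeps the last).
- sleep(seconds).
- ik(position, orientation): joint angles nearest the present ones, or None.
- get_state(): the state.
- grab_frame(name): name is "scene" or "top" or "wrist"; returns a dict with "img" (420x560x3 uint8, red, green, blue), "fx", "fy", "cx", "cy" (pixels), "k1" (the pictures are not rectified: a ray, as slopes to the right and down, at radius r is drawn at 1 + k1 r^2 times it, then the intrinsics apply), "cam_to_world" (4x4, takes a point from camera to world coordinates); the wrist camera has in their place "T_tool_cam" (4x4, takes a point from camera to tool coordinates, whose origin is the TCP and whose axes are the flange's). Camera axes: x right, y down, z forward; pixel columns grow to the right and rows downward; lengths in m; the calibration is good to about 2 mm. A picture is of the moment at which its call begins: read the wrist's pose just before it. There is no depth.
A pose or a line that the arm cannot do raises MotionError and nothing moves.
- sign_off(): hands the job in; it is judged then, once.
Trained networks look in the newest picture that a camera, given by its name, has taken for a name from the list of things; names that differ only in an ending like _2 or _b are one class to them, and where a whole thing is asked for, a point or a joint stands for the part that bears it (a point fixed in the world has none). Each returns a list of dicts, best first, with "score" (0 to 1); they miss things now and then, are a little off and sometimes report something else, mostly with a low value. They report only what shows in the picture. A call takes as long as a camera call. They do not tell look-alikes from the thing itself.
- spot_in(camera, name): "centre" ([column, row] in pixels, amid what is visible of it).
- silhouettes(camera, name): "mask" (420x560 bool, what is visible of it) and "centre" ([column, row] in pixels, amid what is visible of it).
- tip_of(camera, name): "centre" ([column, row] in pixels: a listed point, or the origin of a listed thing).
The state is a dict: "clock": time; "q": joint angles; "joint_velocities": joint speeds; "tau": joint torques, N m; "position": TCP position; "eef_rot": TCP orientation; "contact_force": force on the tool from outside, world axes, zero at the start; "wrist_torque": the same for the moment, N m; "finger_gap": opening from 0.0 (shut) to 1.0 (fully open); "grasp_force": force on a finger pad.
Only numpy, scipy, OpenCV 4.12 (cv2) and the standard library are available. Lean on these libraries where they do the work, as an engineer would, in place of code of your own. Each camera call takes 0.05 s, during which the arm holds its last target. There are 200 camera calls.

## Working session

There is one attempt and no reset: what is moved stays moved. The work goes in short steps, each a Python script; the robot and the scene stay as the last script left them, time stands still between calls to the robot, and variables do not carry over. Pictures are saved under pics/ and viewed, at most 10 in all, crops included, and the job is handed in when it is done.

```bash
mkdir -p pics
cat > h.py <<'E'
from cell import *
import numpy as np, cv2
from scipy.spatial.transform import Rotation as R
def ray(f,px,T=None):
    T=f["cam_to_world"] if T is None else T
    T=np.array(T)
    d=np.array([(px[0]-f["cx"])/f["fx"],(px[1]-f["cy"])/f["fy"]]);u=d.copy()
    for _ in range(20): u=d/(1+f["k1"]*(u@u))
    v=T[:3,:3]@np.array([u[0],u[1],1]);return T[:3,3],v/np.linalg.norm(v)
def proj(f,p,T=None):
    T=np.array(f["cam_to_world"] if T is None else T)
    c=T[:3,:3].T@(np.array(p)-T[:3,3]);u=c[:2]/c[2];u=u*(1+f["k1"]*(u@u))
    return np.array([u[0]*f["fx"]+f["cx"],u[1]*f["fy"]+f["cy"]])
def tri(rs):
    A=np.zeros((3,3));b=np.zeros(3)
    for o,v in rs:
        P=np.eye(3)-np.outer(v,v);A+=P;b+=P@o
    p=np.linalg.solve(A,b);return p,[np.linalg.norm((np.eye(3)-np.outer(v,v))@(p-o)) for o,v in rs]
def toolT(s): 
    T=np.eye(4);T[:3,:3]=R.from_rotvec(s["eef_rot"]).as_matrix();T[:3,3]=s["position"];return T
def onz(r,z): o,v=r;return o+v*(z-o[2])/v[2]
def save(n,img): cv2.imwrite("pics/"+n,cv2.cvtColor(img,cv2.COLOR_RGB2BGR))
E
python3 - <<'E'
from h import *
s=get_state();print(s["clock"],s["position"],s["eef_rot"],s["contact_force"])
F={}
for c in("scene","top","wrist"):
    F[c]=grab_frame(c);save(c+"0.png",F[c]["img"])
    if c!="wrist": print(c,np.round(F[c]["cam_to_world"],3).tolist())
    for n in("probe_grip","probe_tip","stand","tin","probe"):
        print(c,n,[(np.round(d["centre"]).tolist(),round(d["score"],2)) for d in tip_of(c,n)[:3]])
save("both0.png",cv2.resize(np.hstack([F["scene"]["img"],F["top"]["img"]]),(800,300)))
E
```

```text
0.0 [0.2273623  0.50016548 0.23049604] [-6.65220360e-01 -3.06971965e+00  2.54926662e-03] [-0.2463402  -0.49411695 -0.64446461]
scene [[0.829, -0.227, 0.511, -0.017], [-0.558, -0.377, 0.739, -0.737], [0.024, -0.898, -0.44, 0.66], [0.0, 0.0, 0.0, 1.0]]
scene probe_grip [([294.0, 183.0], 0.84)]
scene probe_tip [([294.0, 258.0], 0.88), ([292.0, 180.0], 0.73)]
scene stand [([292.0, 303.0], 0.89)]
scene tin [([292.0, 286.0], 0.93), ([214.0, 271.0], 0.89), ([354.0, 326.0], 0.87)]
scene probe [([292.0, 263.0], 0.56)]
top [[0.005, -0.993, 0.114, 0.382], [-0.999, -0.009, -0.033, 0.036], [0.033, -0.114, -0.993, 1.22], [0.0, 0.0, 0.0, 1.0]]
top probe_grip [([277.0, 210.0], 0.68), ([282.0, 198.0], 0.63), ([276.0, 216.0], 0.4)]
top probe_tip []
top stand []
top tin [([278.0, 211.0], 0.75), ([298.0, 263.0], 0.68), ([250.0, 256.0], 0.62)]
top probe [([277.0, 213.0], 0.57)]
wrist probe_grip []
wrist probe_tip []
wrist stand []
wrist tin []
wrist probe []
```

View pics/scene0.png

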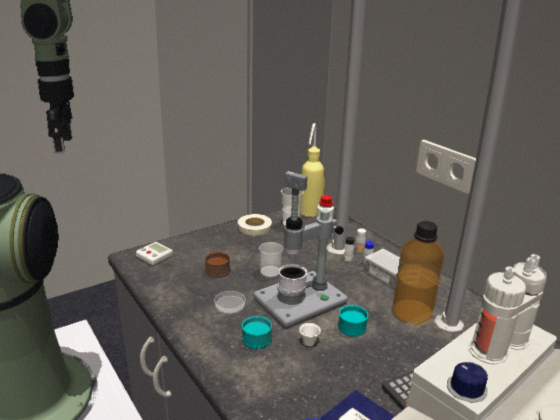

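View pics/top0.png

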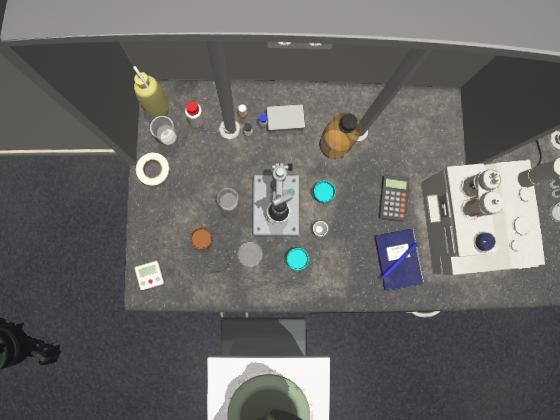

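The scene picture shows the silver tin under the probe at (292,280) and the grip at (296,181). The look-alikes are brown (218,265) and turquoise (257,332) and (353,320). In the top picture the grip bar is near (284,198).

Run:
```python
from h import *
S=grab_frame("scene");T=grab_frame("top")
a=[294,183]
for n in("probe_grip",):
    for c in("scene","top"):
        print(c,[(np.round(d["centre"],1).tolist(),round(d["score"],2)) for d in tip_of(c,n)+spot_in(c,n)])
for t in([277,210],[282,198],[284,198]): print(t,tri([ray(S,a),ray(T,t)]))
for c in([255,178],[298,178],[253,234],[299,235]): print(np.round(onz(ray(T,c),.02),3))
print(s:=get_state()["clock"])
i=np.hstack([cv2.resize(S["img"][150:330,235:365],(400,554)),cv2.resize(T["img"][150:250,240:312],(399,554))]);save("crop.png",i)
```

```text
scene [([294.9, 182.4], 0.71), ([293.3, 187.5], 0.91)]
top [([281.7, 197.2], 0.73), ([279.7, 198.1], 0.6)]
[277, 210] (array([ 0.50690395, -0.01523441,  0.2750297 ]), [np.float64(0.009955294480379613), np.float64(0.009955294480379682)])
[282, 198] (array([ 0.52082085, -0.01825807,  0.27461125]), [np.float64(0.003162025521828785), np.float64(0.003162025521828662)])
[284, 198] (array([ 0.51965341, -0.02166692,  0.27630464]), [np.float64(0.004277113158256429), np.float64(0.004277113158256275)])
[0.614 0.036 0.02 ]
[ 0.615 -0.077  0.02 ]
[0.467 0.04  0.02 ]
[ 0.465 -0.079  0.02 ]
1.2
```

View pics/crop.png

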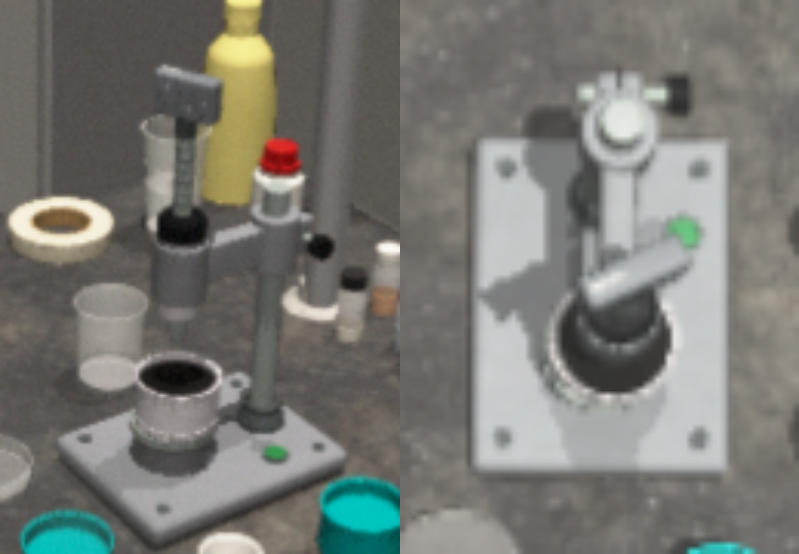

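The crop confirms a single grip on the silver tin's stand. Its bar centre in the top image is about (282.4,197.8), turned about 64° clockwise from the stand's x. I'll hover over it and refine with the wrist camera.

```bash
cat >> h.py <<'E'
def rot(byaw,sgn=1):
    y=sgn*np.array([-np.sin(byaw),np.cos(byaw),0]);z=np.array([0,0,-1.]);x=np.cross(y,z)
    return R.from_matrix(np.c_[x,y,z]).as_rotvec()
E
python3 - <<'E'
from h import *
for sg in(1,-1):
  for b in(-1.12,0.05):
    for z in(.40,.22):
      q=ik([.52,-.019,z],rot(b,sg));print(sg,b,z,None if q is None else np.round(q,2))
sg=min((1,-1),key=lambda g:max(abs(ik([.52,-.019,.3],rot(b,g))[5]) if ik([.52,-.019,.3],rot(b,g)) is not None else 9 for b in(-1.12,.1)))
print(sg)
movep([.52,-.019,.40],rot(-1.12,sg))
s=get_state();f=grab_frame("wrist");Tc=toolT(s)@np.array(f["T_tool_cam"])
save("w1.png",f["img"]);print(s["clock"],s["position"],s["contact_force"])
print("exp",proj(f,[.52,-.019,.275],Tc))
for d in tip_of("wrist","probe_grip"): print(d["centre"],d["score"],onz(ray(f,d["centre"],Tc),.275))
for d in silhouettes("wrist","probe_grip"): print("sil",d["centre"],d["score"],d["mask"].sum())
E
```

```text
1 -1.12 0.4 [-0.18  0.22  0.09  1.44  0.    0.94]
1 -1.12 0.22 [-0.18  0.28 -0.29  1.    0.    0.94]
1 0.05 0.4 [-0.18  0.22  0.09  1.44  0.   -0.23]
1 0.05 0.22 [-0.18  0.28 -0.29  1.    0.   -0.23]
-1 -1.12 0.4 [-0.18  0.22  0.09  1.44 -0.   -2.2 ]
-1 -1.12 0.22 [-0.18  0.28 -0.29  1.   -0.   -2.2 ]
-1 0.05 0.4 [-0.18  0.22  0.09  1.44 -0.    2.91]
-1 0.05 0.22 [-0.18  0.28 -0.29  1.   -0.    2.91]
1
3.4167 [ 0.51990844 -0.01820752  0.39973489] [-0.64784412  0.17562854  0.11750474]
exp [284.74854438 196.70541099]
[285.7, 196.8] 0.87 [ 0.52071369 -0.01874141  0.275     ]
sil [287.3, 197.1] 0.71 1112
```

View pics/w1.png

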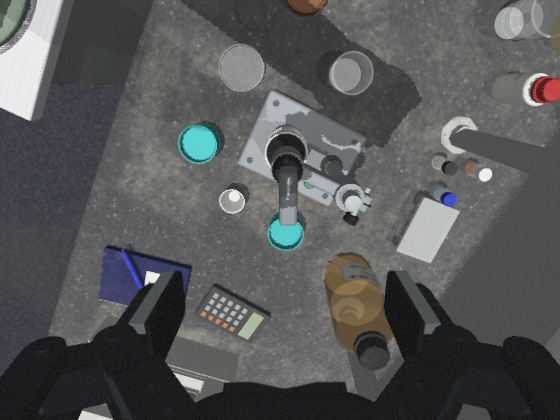

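The wrist view shows the bar from (287,170) to (289,225), in line with the tool and at the expected pixel. I'll descend and grip.

Run:
```python
from h import *
r=rot(-1.12)
move_l([.5205,-.0187,.300],.15,r)
print(move_l([.5205,-.0187,.258],.08,until_force=6))
s=get_state();f=grab_frame("wrist");save("w2.png",f["img"]);print(s["contact_force"],s["wrist_torque"])
grab(50)
s=get_state();print(s["clock"],s["position"],s["contact_force"],s["wrist_torque"],s["finger_gap"],s["grasp_force"])
S=grab_frame("scene");save("s2.png",cv2.resize(S["img"][140:320,215:365],(660,600-8)))
```

```text
False
[-0.49800652  1.10576048  0.29862229] [-0.04898468  0.01599346  0.01080314]
5.7583 [ 0.52251762 -0.0177549   0.25845965] [ 6.21074578  3.58424677 -1.1013376 ] [ 0.6315516  -0.77064999 -0.07774193] 0.15819001801479673 52.85520672798157
```

View pics/s2.png

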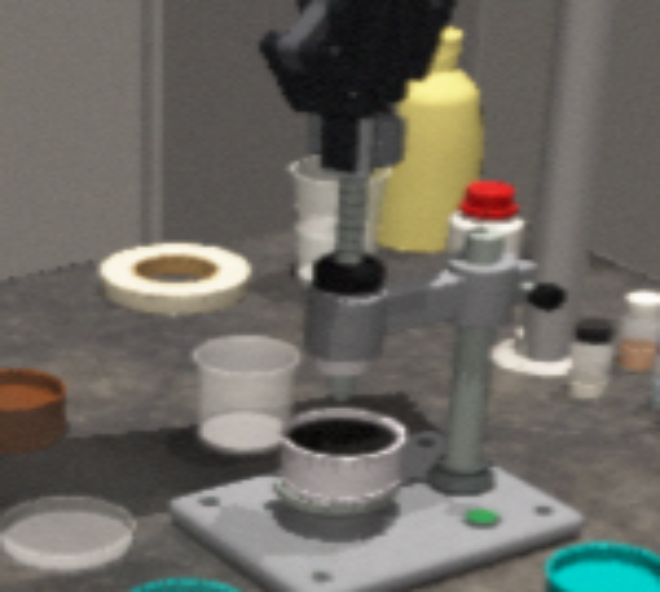

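Gripped: the gap is about 13.4 mm against a 14 mm bar, and the tin is undisturbed. Next I centre the tool on the axis and turn counter-clockwise.

Run:
```python
from h import *
p=np.array([.5225,-.0178,.258])
def yaw(s):
    y=R.from_rotvec(s["eef_rot"]).as_matrix()[:,1];return np.arctan2(-y[0],y[1])
for b in(-1.12,-.9,-.65,-.4,-.2,-.1,-.04):
    movep(p,rot(b));s=get_state()
    print(round(s["clock"],2),b,round(yaw(s),3),np.round(s["position"],4),np.round(s["contact_force"],1),np.round(s["wrist_torque"],2),round(s["finger_gap"],3))
    if s["wrist_torque"][2]<-1 or abs(s["wrist_torque"][2])>1: break
```

```text
6.06 -1.12 -1.12 [ 0.5226 -0.0177  0.2583] [-0.8 -0.3  3.1] [ 0.15  0.21 -0.02] 0.155
6.38 -0.9 -0.903 [ 0.5228 -0.0176  0.2582] [1.  2.3 1.6] [ 0.29 -0.08  0.06] 0.161
6.73 -0.65 -0.654 [ 0.523  -0.0174  0.2582] [2.8 3.4 1.6] [ 0.65 -0.39  0.11] 0.157
7.08 -0.4 -0.403 [ 0.5232 -0.0171  0.2582] [3.6 5.4 1.8] [ 0.69 -0.47  0.11] 0.158
7.39 -0.2 -0.203 [ 0.5233 -0.0168  0.2582] [4.7 5.8 1.3] [ 0.82 -0.56  0.1 ] 0.154
7.64 -0.1 -0.103 [ 0.5233 -0.0167  0.2582] [4.1 7.4 1.5] [ 0.94 -0.61  0.07] 0.154
7.89 -0.04 -0.043 [ 0.5233 -0.0166  0.2582] [3.1 6.  1.7] [ 0.95 -0.62  0.02] 0.16
```

Run:
```python
from h import *
def sh(t):
    s=get_state();print(t,round(s["clock"],2),np.round(s["position"],4),np.round(s["contact_force"],1),np.round(s["wrist_torque"],2),round(s["finger_gap"],3));return s
move_l([.522,-.0164,.258],.03);sh("c")
move_l([.522,-.0164,.253],.02);sh("d")
for k in range(3):
    print(move_l([.522,-.0164,.209],.012,until_force=5));s=sh("u")
    if s["contact_force"][2]>7.5 or s["position"][2]<.211: break
S=grab_frame("scene");save("s3.png",cv2.resize(S["img"][140:320,215:365],(660,592)))
```

```text
c 8.14 [ 0.5233 -0.0166  0.2582] [5.7 0.9 0.1] [ 0.27 -0.88  0.1 ] 0.159
d 8.54 [ 0.5233 -0.0166  0.2528] [ 7.3  2.5 -1.5] [ 0.26 -1.11  0.03] 0.16
True
u 10.52 [ 0.5234 -0.0165  0.2303] [ 1.7 -0.5  2.5] [-0.05  0.09 -0.03] 0.159
True
u 10.86 [ 0.5234 -0.0165  0.2302] [0.5 0.  3. ] [-0.05  0.23 -0.06] 0.154
True
u 11.2 [ 0.5234 -0.0165  0.2303] [0.7 0.1 3.4] [-0.06  0.24 -0.11] 0.155
```

View pics/s3.png

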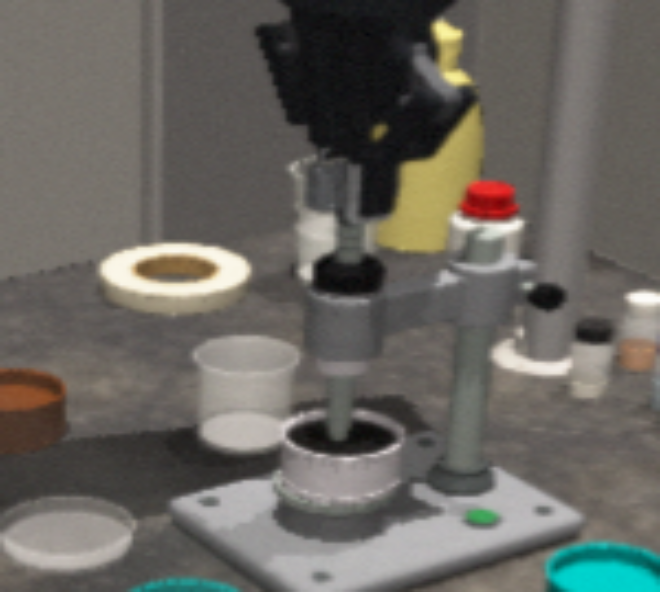

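The ball shows on the dark sample at crop (340,438). Three pushes stopped at the same height (0.2303), so it is in contact. Now I lock it clockwise.

Run:
```python
from h import *
def yaw(s):
    y=R.from_rotvec(s["eef_rot"]).as_matrix()[:,1];return np.arctan2(-y[0],y[1])
p=np.array([.523,-.0168,.2299])
for b in(-.3,-.6,-.85,-1.05,-1.13,-1.17,-1.2):
    movep(p,rot(b));s=get_state()
    print(round(s["clock"],2),b,round(yaw(s),3),np.round(s["position"],4),np.round(s["contact_force"],1),np.round(s["wrist_torque"],2),round(s["finger_gap"],3))
    if b<-1.1 and abs(s["wrist_torque"][2])>.8: break
sleep(.2);s=get_state();print(np.round(s["contact_force"],1),np.round(s["wrist_torque"],2))
# check lock: light upward pull, watching movement
z0=s["position"][2];print("pull",move_l(p+[0,0,.003],.01,until_force=9));s=get_state();print(s["position"][2]-z0,s["contact_force"][2])
```

```text
11.61 -0.3 -0.3 [ 0.5233 -0.0169  0.2303] [0.6 0.1 4.6] [-0.06  0.1  -0.06] 0.157
12.0 -0.6 -0.601 [ 0.5231 -0.0172  0.2303] [-1.3 -1.2  4.9] [-0.21  0.25 -0.05] 0.159
12.35 -0.85 -0.851 [ 0.5229 -0.0175  0.2303] [-0.8 -1.6  5.6] [-0.33  0.32 -0.11] 0.16
12.66 -1.05 -1.051 [ 0.5227 -0.0177  0.2303] [-1.6 -3.3  7. ] [-0.44  0.46 -0.11] 0.156
12.91 -1.13 -1.131 [ 0.5226 -0.0177  0.2302] [-2.5 -3.2  6.9] [-0.42  0.51 -0.1 ] 0.155
13.16 -1.17 -1.171 [ 0.5226 -0.0177  0.2303] [-1.9 -2.8  6.7] [-0.44  0.56 -0.11] 0.154
13.41 -1.2 -1.201 [ 0.5225 -0.0177  0.2303] [-2.5 -3.5  6.7] [-0.52  0.6  -0.06] 0.153
[-2.1 -3.3  6.7] [-0.41  0.52 -0.07]
pull True
0.00015022584188509325 3.2661572442203703
```

Run:
```python
from h import *
s=get_state();p=s["position"]
move_l([p[0],p[1],.2301],.02)
let_go();s=get_state();print(s["clock"],s["position"],s["contact_force"],s["finger_gap"])
move_l([.5215,-.018,.30],.08);move_l([.5215,-.018,.40],.15)
s=get_state();f=grab_frame("wrist");print(s["clock"],s["contact_force"])
S=grab_frame("scene");save("fin.png",np.hstack([cv2.resize(S["img"][140:320,215:365],(400,480)),cv2.resize(f["img"][60:260,190:356],(398,480))]))
print(tip_of("scene","probe_grip")[:1],tip_of("scene","probe_tip")[:1])
```

```text
14.7667 [ 0.52248153 -0.01776638  0.23008601] [ 0.10975246  0.29365741 -0.13217298] 0.998493998843159
16.6083 [ 0.96314473 -0.3696459  -0.3348474 ]
[{'centre': [296.0, 195.7], 'score': 0.6}] []
```

View pics/fin.png

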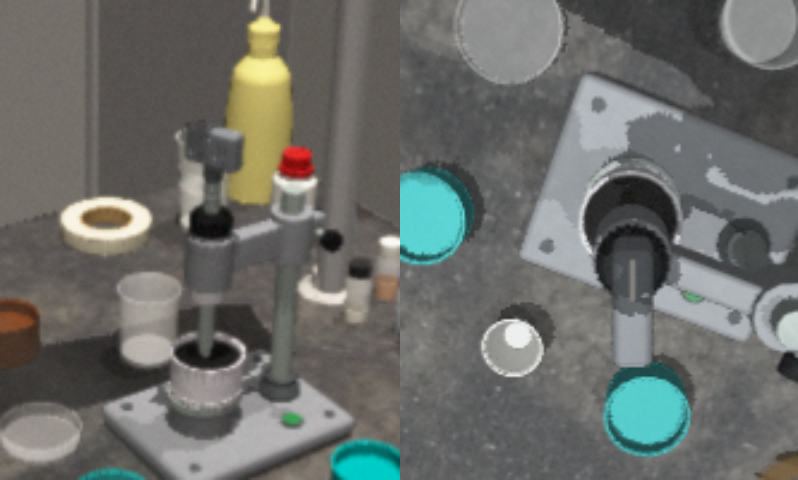

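The final picture shows the ball on the sample at (205,352), with the bar turned fully to the locked side. The tin and its neighbours stand where they were.

```bash
python3 -c "
from cell import *
print(sign_off())"
```

```text
the job is handed in; nothing more can be done
None
```

I handed the job in after about 17 s of robot time: the probe was freed, slid down about 28 mm until the ball stopped on the sample, locked again and released, with the tin and the things around the stand still in place in the last picture.

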